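# Put the lounge scent diffuser back in service

### The job

Put the scent diffuser back in service: lower the glass scent cartridge, upright and without dropping it, into the round well in the diffuser's top until it stands fully home, and let go of it. Then take the control knob, turn it to match the flat of the spindle, push it fully onto the spindle and press it down to start the diffuser; finish while still holding the knob pressed down. Leave the coffee cup, the spectacles and the books where they are.

Things in the scene. Friction and masses are not known exactly. Their poses are not given: they have to be found in the camera images.
- diffuser: Walnut scent diffuser, a box 130 x 230 x 76 mm (x, y, z) standing firmly on the marble table; it does not move. Origin: centre of its underside, z up, its long side along its own y. In its flat top, 76 mm up, are the well (own y = -65 mm) and the control spindle (y = +65 mm), both at x = 0, with a grille of slots between them.
- well (a point): Centre of the mouth of the well for the cartridge, level with the diffuser's top. The well is a round blind hole 33 mm across and 28 mm deep with a flat floor, ringed by a thin flush metal trim. Same axes as the diffuser.
- spindle_tip (a point): Centre of the tip of the upright metal D-spindle for the knob: 10 mm thick, 14 mm tall above the dial face, one side cut to a flat 1.3 mm from the axis, tip bevelled 0.8 mm. z up; x points from the axis to the flat. It turns with slight friction (0.015 N m) with its dial, starts turned up to 0.5 rad either way from the diffuser's x, and sinks with the dial when pressed (press).
- dial (a point): Centre of the upper face of the black dial disc round the foot of the spindle, 48 mm across and 2.5 mm thick, 8.5 mm above the diffuser's top while not pressed. It turns with the spindle, same axes; a pale index line runs from the spindle to the rim on the side of the flat (x), short ticks elsewhere. The knob's skirt comes to rest on this face.
- press (a joint): How far the spindle and its dial are pushed down into the diffuser, in m: 0 up, 0.004 at the stop. A spring pushes back with about 2 N at the start and about 9 N at the stop; released, it comes up again.
- knob: Black die-cast control knob, right way up on the table: a round skirt 42 mm across and 6 mm high, across it a straight grip bar 42 mm long (own x), 18 mm wide (own y), its top 28 mm above the underside. A pale line on the bar runs from the middle to the +x end. Origin: centre of the underside, z up. About 150 g. Fully on, its origin is 14 mm below the spindle tip.
- knob_bore (a point): Mouth of the D-shaped bore in the middle of the knob's underside (same point and axes as knob): 15.5 mm deep, 11.4 mm across, its flat 2.0 mm from the axis on the knob's +x side, the side of the pale line. So the knob's x must point the same way as the spindle's x, to about 0.2 rad.
- pointer (a point): End of the pale pointer line on top of the knob's bar: 20.5 mm from the knob's axis along its own x, 28 mm above its underside. With the knob on the spindle it lies over the dial's index line.
- cartridge: Sealed scent cartridge standing on the table: an amber glass cylinder 30 mm across and 66 mm high with a paper label and a foot bevelled by 3 mm, above it a metal cap 23 mm across up to 76 mm, and a small black nozzle up to 84 mm. Origin: centre of the foot, z up. Mass about 100 g. Fully home in the well its foot is 28 mm below the well's mouth.
- cup: White coffee cup, 82 mm across, 58 mm high, on a white saucer 144 mm across; leave it alone. Origin: centre of its foot.
- spectacles: Black-rimmed spectacles standing on the table on their opened side arms, 125 mm wide, 45 mm high, 137 mm deep; leave them alone. Origin: on the table under the bridge; the arms run to +x.
- books: Stack of two hardback books, about 155 x 225 x 52 mm; leave it alone. Origin: centre of its underside.
There are look-alikes about, which are no part of the job. What is meant by the knob is not purple, and is the smaller of those in its own colour.

How it is judged:
By the outcome, as a careful person would: the job done as asked, in the order asked, and still so for the second after the job is handed in, while the arm keeps its last pose, push and grip.
It also fails if it takes over 58 s, if anything falls off the work surface, if the arm or the gripper's body presses on something with over 40 N, if the wrist force passes 120 N, or if a joint passes its speed limit or range.

### The arm

A 6-joint arm with a two-finger parallel gripper is mounted at the origin on the work surface. World frame = base frame: x ahead of the robot, y to its left, z up, the work surface at z = 0. Lengths are in m, angles in rad, forces in N, time in s.
With the tool pointing down it reaches from about 0.325 to 0.775 m from the base axis. Payload 5.5 kg.
Tool frame: the origin (TCP) lies at the very end of the fingers, on their centre line; the grasp point (between the pads) lies 19 mm behind it; z points along the fingers, y is the line along which they close (so a half turn about z gives the same grasp; the last joint's range is limited). The gripper opens to 85 mm and grips with 20 to 120 N. Pads are 22 mm wide; open, the fingers measure 114 mm over their backs; the gripper's body (76 mm by 85 mm) begins 54 mm behind the grasp point. The pads swing forward as they close: fully open they stand 13 mm farther back than shut.
Start: joints at [-1.264, 0.091, 1.231, -0, 1.82, -0.057], TCP at [0.213, -0.561, 0.231] pointing down, gripper open.
Joint ranges: [-2.87, 2.87], [-0.86, 2.18], [0.17, 2.46], [-1.51, 4.65], [0.06, 2.69], [-2.65, 2.65]. Speed limits (rad/s): [2.57, 2.57, 3.01, 3.14, 3.14, 3.14].

### API

Orientations are given as a 3x3 rotation matrix whose columns are the frame's x, y, z axes.
In Python, from cell import bot gives the robot as it stands. The module is installed in compiled form; this text tells all that it offers.
- The arm moves only by the shell command python3 -m inch 'ROWS' [FORCE]. ROWS is JSON, a list of rows, each a list of 3 entries, a list of its own where there are three numbers: the closure, from -1 (fully open) to 1 (shut), then the shift along the world's x, y, z in m, then the turn about the world's z in degrees. A call has 1 to 20 rows; each row is the pose to reach, as a shift and turn from the pose commanded when the call began; what a row does not reach only later rows make up. A row lasts 1/10 s, in which the tool goes at most 50 mm and 8.59 degrees, less where a joint would pass 70% of its speed; a pose out of reach is approached as far as the arm can. A call with a gripper value outside its range is refused whole. The fingers move at their own pace and stop on an object; FORCE is the grip in N (left out, the last holds). Time passes only in rows, so rows that repeat a pose let the fingers close. It gives the time, the measured TCP pose, the force, the opening and the grip force at its end, in the units of the state.
- bot.read_state(): the state, without advancing time (a new reading comes with each control period).
- bot.snapshot(name): name is "scene" or "top" or "wrist"; returns a dict with "frame" (384x512x3 uint8, red, green, blue), "fx", "fy", "cx", "cy" (pixels), "rvec" (rotation vector, rad) and "tvec" (3), from world to camera coordinates, as OpenCV has them. Camera axes: x right, y down, z forward; pixel columns grow to the right and rows downward; lengths in m; the calibration is good to about 2 mm. The wrist camera is an equidistant fisheye: a pixel r from the principal point sees the ray r / f radians off the axis. A picture is of the moment at which its call begins. There is no depth.
- bot.sign_off(): hands the job in; it is judged then, once.
The state is a dict: "time_s": time; "joint_positions": joint angles; "qvel": joint speeds; "joint_efforts": joint torques, N m; "tool_pos": TCP position; "tool_rot": TCP orientation; "force": force on the tool from outside, world axes, zero at the start; "wrist_torque": the same for the moment, N m; "width": opening from 0.0 (shut) to 1.0 (fully open); "finger_force": force on a finger pad.
Only numpy, scipy, OpenCV 4.12 (cv2) and the standard library are available. Lean on these libraries where they do the work, as an engineer would, in place of code of your own. Each camera call takes 0.05 s, during which the arm holds its last target. There are 200 camera calls.

## Working session

There is one attempt and no reset: what is moved stays moved. The work goes in short steps, Python scripts to look and compute and a shell command to move; the robot and the scene stay as the last step left them, time stands still between calls to the robot, and variables do not carry over. Pictures are saved under pics/ and viewed, at most 10 in all, crops included, and the job is handed in when it is done.

```bash
mkdir -p pics
cat > h.py <<'E'
import numpy as np, cv2
from cell import bot
def snap(n,save=None):
    s=bot.snapshot(n)
    if save: cv2.imwrite('pics/'+save,s['frame'][:,:,::-1])
    np.savez('/tmp/'+n+'.npz',**s)
    return s
def ray(s,u,v,fish=False):
    R=cv2.Rodrigues(np.array(s['rvec'],float))[0]; t=np.array(s['tvec'],float).ravel()
    x=(u-s['cx'])/s['fx'];y=(v-s['cy'])/s['fy']
    if fish:
        r=np.hypot(x,y); d=np.array([x/r*np.sin(r),y/r*np.sin(r),np.cos(r)]) if r>0 else np.array([0,0,1.])
    else: d=np.array([x,y,1.])
    return -R.T@t, R.T@d
def onz(s,u,v,z,fish=False):
    c,d=ray(s,u,v,fish); return c+d*(z-c[2])/d[2]
def proj(s,p,fish=False):
    R=cv2.Rodrigues(np.array(s['rvec'],float))[0]; q=R@np.array(p,float)+np.array(s['tvec'],float).ravel()
    if fish:
        h=np.hypot(q[0],q[1]); a=np.arctan2(h,q[2]); q=np.array([q[0]/h*a,q[1]/h*a,1])
    return s['cx']+s['fx']*q[0]/q[2], s['cy']+s['fy']*q[1]/q[2]
E
python3 - <<'E'
from h import *
a=snap('top');b=snap('scene');
cv2.imwrite('pics/t.png',cv2.resize(a['frame'][:,:,::-1],(800,600),interpolation=cv2.INTER_CUBIC))
cv2.imwrite('pics/s.png',cv2.resize(b['frame'][:,:,::-1],(800,600),interpolation=cv2.INTER_CUBIC))
for s in(a,b):print(s['fx'],s['cx'],s['cy'],ray(s,256,192))
st=bot.read_state();print(st['time_s'],st['tool_rot'],st['width'])
E
```

```text
409.25115311436355 259.64235913375467 190.60360230903794 (array([ 0.41666519, -0.03217053,  0.97589741]), array([ 0.16331614,  0.01819036, -0.98645213]))
388.223063342269 252.20779299951425 192.34781417392213 (array([0.87908077, 0.5201755 , 0.76872052]), array([-0.33232561, -0.58724313, -0.73810664]))
0.1 [[ 9.34543516e-01  3.55848499e-01 -5.13113213e-04]
 [ 3.55848847e-01 -9.34541988e-01  1.69442557e-03]
 [ 1.23432953e-04 -1.76610517e-03 -9.99998433e-01]] 0.9995378855022847
```

View pics/t.png

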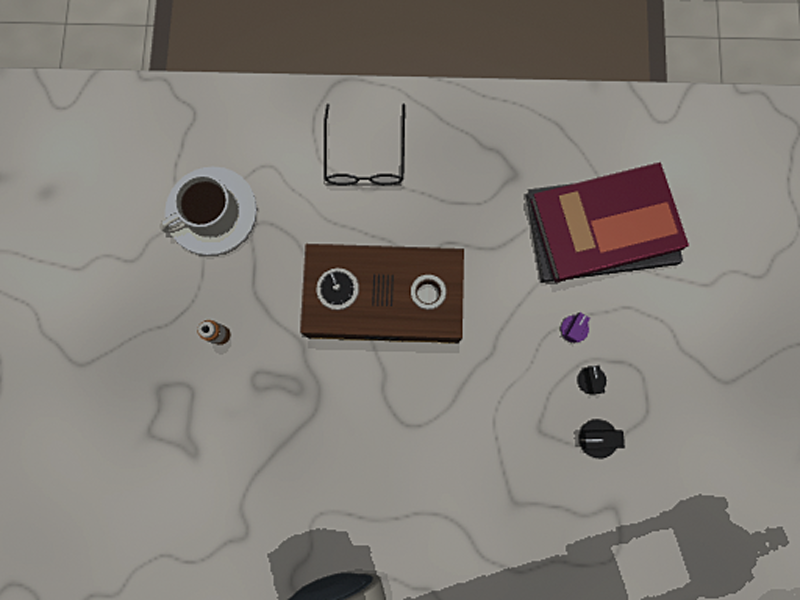

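View pics/s.png

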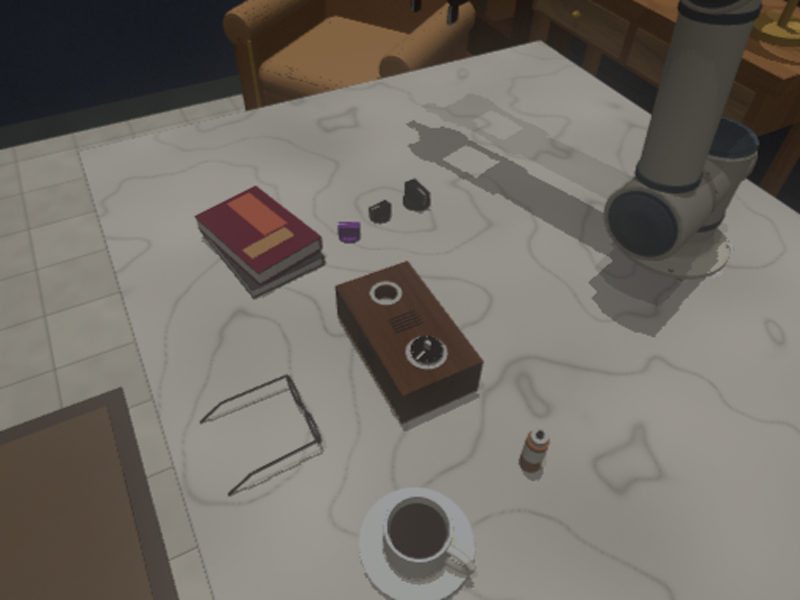

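The top view (800x600) shows the dial at (337,288), the well at (428,292) and the cartridge at (212,331). The wanted small black knob is at (592,379); the larger black one at (600,438) and the purple one at (575,327) are the look-alikes. The scene view agrees.

Run:
```python
from h import *
s=dict(np.load('/tmp/top.npz'));f=s['frame']
def P(u,v,z): return onz(s,(u+.5)*.64-.5,(v+.5)*.64-.5,z).round(4)
print('cart nozzle',P(208,328,.084),'dial',P(337,288,.0845),'well',P(428,292,.076),'knob',P(592,379,.015))
hsv=cv2.cvtColor(f,cv2.COLOR_RGB2HSV)
# diffuser top: brown
m=cv2.inRange(hsv,(3,60,55),(18,255,255)); m[:150]=0;m[225:]=0;m[:,:185]=0;m[:,305:]=0
c=max(cv2.findContours(m,0,2)[0],key=cv2.contourArea)
pts=np.array([onz(s,*p[0],.076)[:2]*1000 for p in c],np.float32);print(cv2.minAreaRect(pts))
# dark knob
g=f.max(2);m=(g<60).astype(np.uint8);m[:228]=0;m[258:]=0;m[:,:362]=0;m[:,394:]=0
v,u=np.nonzero(m);print(u.min(),u.max(),v.min(),v.max(),P((u.mean()+.5)/.64-.5,(v.mean()+.5)/.64-.5,.01))
def crop(x,y,r=20): return cv2.resize(f[y-r:y+r,x-r:x+r,::-1],(380,380),interpolation=cv2.INTER_CUBIC)
cv2.imwrite('pics/c.png',np.vstack([np.hstack([crop(216,185),crop(379,243)])]))
```

```text
cart nozzle [0.5178 0.2534 0.084 ] dial [0.5796 0.0745 0.0845] well [ 0.5787 -0.0548  0.076 ] knob [ 0.4643 -0.3034  0.015 ]
((580.185546875, 10.124794006347656), (229.5958709716797, 129.7707061767578), 89.5589828491211)
370 387 234 251 [ 0.4624 -0.3043  0.01  ]
```

View pics/c.png

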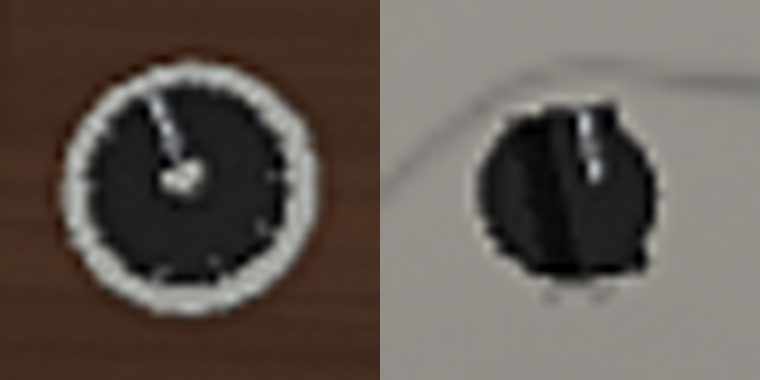

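The index line points up-left, at about +0.37 rad. The knob's pale line points up and slightly left, at about +0.2 rad. Next I go above the cartridge.

```bash
R='[-1,[0.305,0.814,-0.03],0]'; python3 -m inch '[[-1,[0.305,0.814,-0.03],0],[-1,[0.305,0.814,-0.03],0],[-1,[0.305,0.814,-0.03],0],[-1,[0.305,0.814,-0.03],0],[-1,[0.305,0.814,-0.03],0],[-1,[0.305,0.814,-0.03],0],[-1,[0.305,0.814,-0.03],0],[-1,[0.305,0.814,-0.03],0],[-1,[0.305,0.814,-0.03],0],[-1,[0.305,0.814,-0.03],0],[-1,[0.305,0.814,-0.03],0],[-1,[0.305,0.814,-0.03],0],[-1,[0.305,0.814,-0.03],0],[-1,[0.305,0.814,-0.03],0],[-1,[0.305,0.814,-0.03],0],[-1,[0.305,0.814,-0.03],0],[-1,[0.305,0.814,-0.03],0],[-1,[0.305,0.814,-0.03],0],[-1,[0.305,0.814,-0.03],0],[-1,[0.305,0.814,-0.03],0]]' 30
python3 - <<'E'
from h import *
s=snap('wrist','w1.png');print(s['fx'],s['cx'],s['cy'],ray(s,s['cx'],s['cy'],True))
st=bot.read_state();print(st['tool_pos'],st['time_s'])
for p in [(.518,.2534,.084),(.58,.0745,.0845),(.5795,-.0548,.076)]:print(proj(s,p,True))
E
```

```text
time_s: 2.1
tool_pos: [0.5182, 0.2531, 0.2005]
tool_rot: [[0.934, 0.356, -0.001], [0.356, -0.934, -0.001], [-0.002, 0.0, -1.0]]
force: [0.6, -0.2, -0.6]
width: 1.001
finger_force: 0.0
297.3186396354542 257.58737527768125 190.03385807909018 (array([0.59291819, 0.28182465, 0.34371247]), array([-0.29007669, -0.11083361, -0.95056374]))
[0.51829449 0.2525405  0.20099361] 2.15
(np.float64(257.38027297204957), np.float64(185.1322867023977))
(np.float64(437.6067468591972), np.float64(191.20261964429443))
(np.float64(497.1041816719986), np.float64(223.16928546446655))
```

View pics/w1.png

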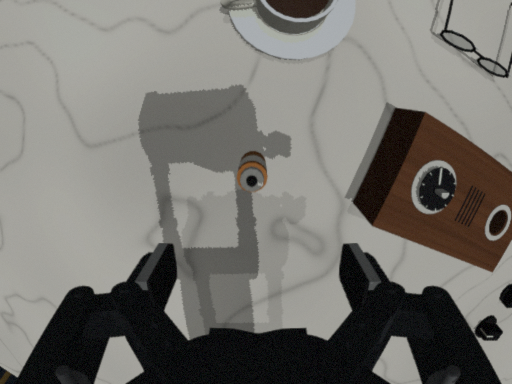

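The wrist view shows the nozzle at (252,181), the spindle at about (443,191) with the index line pointing up from it, and the well at (498,223).

Run:
```python
from h import *
s=dict(np.load('/tmp/wrist.npz'))
print(onz(s,252,181,.084,True), onz(s,252,165,.0,True),'sp',onz(s,443,192,.0985,True),'dial',onz(s,436,187,.0845,True),'well',onz(s,498,222.5,.076,True))
a=onz(s,438,185,.0845,True);b=onz(s,439,168,.0845,True);print(np.arctan2(*(b-a)[[1,0]]))
```

```text
[0.51993338 0.25937892 0.084     ] [0.51486057 0.25908163 0.        ] sp [0.58247157 0.07865182 0.0985    ] dial [0.5831909  0.07908895 0.0845    ] well [ 0.58084541 -0.05591866  0.076     ]
0.4854601856036813
```

```bash
python3 -m inch '[[-1,[0.001,0.003,-0.05],0],[-1,[0.001,0.003,-0.10],0],[-1,[0.001,0.003,-0.12],0],[-1,[0.001,0.003,-0.12],0],[-1,[0.001,0.003,-0.12],0]]'
python3 - <<'E'
from h import *
s=snap('wrist','w2.png');f=s['frame']
hsv=cv2.cvtColor(f,cv2.COLOR_RGB2HSV)
m=cv2.inRange(hsv,(3,110,60),(20,255,255));m[:,:150]=0;m[:,350:]=0;m[:60]=0;m[300:]=0
n,l,st,c=cv2.connectedComponentsWithStats(m);print(st,c)
g=f.max(2);m=((g<30)).astype(np.uint8);m[:,:200]=0;m[:,310:]=0;m[250:]=0
n,l,st,c=cv2.connectedComponentsWithStats(m);print(st,c)
t=bot.read_state();R=np.array(t['tool_rot']);p=np.array(t['tool_pos']);print(p)
for z in(.084,.066,.03,0):print(z,proj(s,[p[0],p[1],z],True))
cv2.imwrite('pics/w2c.png',f[60:384,100:420,::-1])
E
```

```text
time_s: 2.65
tool_pos: [0.5199, 0.2554, 0.0826]
tool_rot: [[0.935, 0.355, 0.001], [0.355, -0.935, 0.0], [0.001, 0.0, -1.0]]
force: [-0.2, -0.3, 1.0]
width: 1.002
finger_force: 0.0
[[     0      0    512    384 196075]
 [   268    191      1      1      1]
 [   227    211     49     36    530]
 [   263    210      1      1      1]
 [   266    212      1      1      1]] [[255.51112074 191.41454035]
 [268.         191.        ]
 [251.32830189 223.04339623]
 [263.         210.        ]
 [266.         212.        ]]
[[     0      0    512    384 196393]
 [   242    235     17     15    215]] [[255.50598545 191.44398222]
 [250.03255814 242.66976744]]
[0.52060497 0.25588731 0.08397681]
0.084 (np.float64(257.43132669904804), np.float64(247.53154839894762))
0.066 (np.float64(257.45329151350757), np.float64(232.98349743006125))
0.03 (np.float64(257.4872980221626), np.float64(210.60250143941755))
0 (np.float64(257.50853469091714), np.float64(196.7118353277559))
```

View pics/w2c.png

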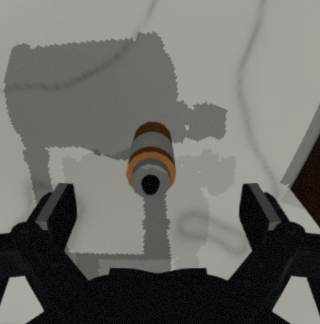

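The nozzle at (250,243) sits left of the finger midline, which is at about 258. I correct for that.

Run:
```python
from h import *
s=dict(np.load('/tmp/wrist.npz'));print(onz(s,250,242.7,.084,True),onz(s,251.5,229,.066,True),onz(s,257.4,247.5,.084,True))
```

```text
[0.52197581 0.26068928 0.084     ] [0.52182129 0.26013357 0.066     ] [0.52061736 0.2559102  0.084     ]
```

```bash
python3 -m inch '[[-1,[0.001,0.0045,0],0],[-1,[0.001,0.0045,-0.025],0],[-1,[0.001,0.0045,-0.046],0],[-1,[0.001,0.0045,-0.046],0],[-1,[0.001,0.0045,-0.046],0],[1,[0.001,0.0045,-0.046],0],[1,[0.001,0.0045,-0.046],0],[1,[0.001,0.0045,-0.046],0],[1,[0.001,0.0045,-0.046],0],[1,[0.001,0.0045,-0.046],0],[1,[0.001,0.0045,-0.046],0],[1,[0.001,0.0045,-0.046],0],[1,[0.001,0.0045,-0.046],0],[1,[0.001,0.0045,-0.046],0],[1,[0.001,0.0045,-0.046],0]]' 40
```

```text
time_s: 4.2
tool_pos: [0.5209, 0.2609, 0.0361]
tool_rot: [[0.935, 0.356, 0.001], [0.356, -0.935, 0.0], [0.001, -0.0, -1.0]]
force: [-0.6, -1.0, 5.7]
width: 0.338
finger_force: 39.7
```

```bash
python3 -m inch '[[1,[0,0,0.02],0],[1,[0,0,0.05],0],[1,[0,0,0.09],0],[1,[0,0,0.12],0],[1,[0.059,-0.316,0.12],0],[1,[0.059,-0.316,0.12],0],[1,[0.059,-0.316,0.12],0],[1,[0.059,-0.316,0.12],0],[1,[0.059,-0.316,0.12],0],[1,[0.059,-0.316,0.12],0],[1,[0.059,-0.316,0.12],0],[1,[0.059,-0.316,0.12],0],[1,[0.059,-0.316,0.12],0],[1,[0.059,-0.316,0.085],0],[1,[0.059,-0.316,0.06],0],[1,[0.059,-0.316,0.06],0],[1,[0.059,-0.316,0.06],0],[1,[0.059,-0.316,0.06],0]]'
python3 - <<'E'
from h import *
s=snap('wrist');f=s['frame'];t=snap('top');sc=snap('scene')
st=bot.read_state();p=np.array(st['tool_pos']);print(p,st['width'])
for z in(.0965-.035+.0,.061+.084):print(z,proj(s,[p[0],p[1],z],True))
A=cv2.resize(f[100:260,150:400,::-1],(500,320),interpolation=cv2.INTER_CUBIC)
def cr(q,r=26,n=300):
  x,y=[int(round(a)) for a in proj(q,(.58,-.055,.09))];print(x,y);return cv2.resize(q['frame'][y-r:y+r,x-r:x+r,::-1],(n,n),interpolation=cv2.INTER_CUBIC)
B=np.vstack([cr(t,n=280),cr(sc,n=280)])
C=np.zeros((560,780,3),np.uint8);C[:320,:500]=A;C[:,500:]=B;cv2.imwrite('pics/well.png',C)
E
```

```text
time_s: 6.0
tool_pos: [0.5804, -0.0536, 0.0946]
tool_rot: [[0.934, 0.358, 0.002], [0.358, -0.934, -0.0], [0.002, 0.001, -1.0]]
force: [5.3, -1.1, -4.4]
width: 0.34
finger_force: 42.1
[ 0.58043008 -0.0536447   0.09478465] 0.3422179372428544
0.0615 (np.float64(257.7708474452989), np.float64(223.07783627016175))
0.14500000000000002 (np.float64(257.9865147284702), np.float64(307.4445176184526))
274 185
247 183
```

View pics/well.png

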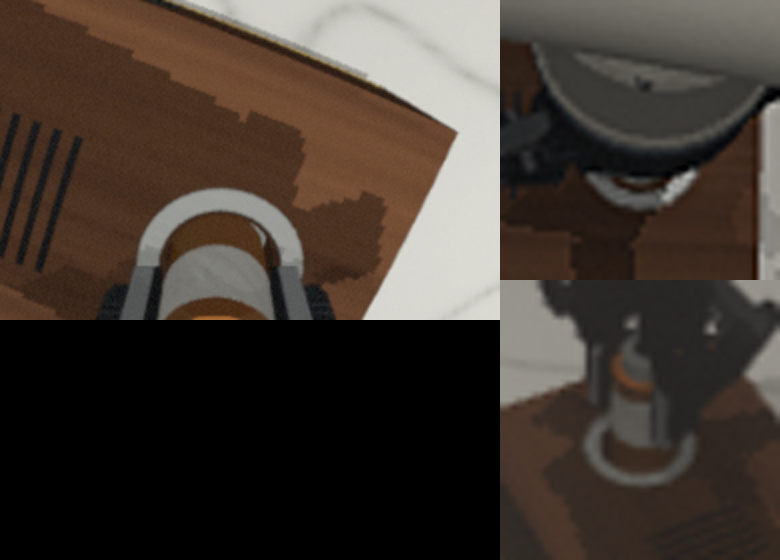

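The cartridge's foot is already inside the trim ring, about 16 mm down the well and lightly touching. I shift 1 mm in +x and keep lowering slowly until it bottoms.

```bash
python3 -m inch '[[1,[0.001,0,0],0],[1,[0.001,0,0],0],[1,[0.001,0,-0.003],0],[1,[0.001,0,-0.006],0],[1,[0.001,0,-0.008],0],[1,[0.001,0,-0.009],0],[1,[0.001,0,-0.009],0]]'
python3 -m inch '[[1,[0,0,-0.001],0],[1,[0,0,-0.002],0],[1,[0,0,-0.002],0]]'
```

```text
time_s: 6.85
tool_pos: [0.5809, -0.0548, 0.0865]
tool_rot: [[0.934, 0.356, 0.001], [0.356, -0.934, 0.001], [0.001, -0.0, -1.0]]
force: [5.0, 2.4, 0.7]
width: 0.337
finger_force: 42.5
time_s: 7.15
tool_pos: [0.581, -0.0549, 0.0847]
tool_rot: [[0.934, 0.356, 0.001], [0.356, -0.934, 0.001], [0.001, -0.0, -1.0]]
force: [5.0, 3.3, 0.2]
width: 0.337
finger_force: 42.6
```

```bash
python3 -m inch '[[1,[0.0015,0.0005,-0.001],0],[1,[0.0015,0.0005,-0.001],0]]'
python3 -m inch '[[1,[0,0,-0.001],0],[1,[0,0,-0.001],0]]'
python3 -m inch '[[1,[0,0,-0.001],0],[1,[0,0,-0.001],0]]'
```

```text
time_s: 7.35
tool_pos: [0.5815, -0.0549, 0.0831]
tool_rot: [[0.935, 0.356, -0.002], [0.356, -0.935, -0.0], [-0.002, -0.0, -1.0]]
force: [1.2, 1.2, 1.7]
width: 0.335
finger_force: 42.5
time_s: 7.55
tool_pos: [0.5816, -0.0549, 0.083]
tool_rot: [[0.935, 0.356, -0.001], [0.356, -0.935, -0.0], [-0.001, -0.0, -1.0]]
force: [-1.3, 1.4, 5.6]
width: 0.336
finger_force: 42.9
time_s: 7.75
tool_pos: [0.5817, -0.0549, 0.0829]
tool_rot: [[0.935, 0.356, 0.0], [0.356, -0.935, -0.0], [-0.0, 0.0, -1.0]]
force: [-2.9, 1.5, 8.7]
width: 0.334
finger_force: 43.3
```

```bash
python3 -m inch '[[-1,[0,0,0],0],[-1,[0,0,0],0],[-1,[0,0,0],0],[-1,[0,0,0],0],[-1,[0,0,0],0],[-1,[0,0,0],0],[-1,[0,0,0.03],0],[-1,[0,0,0.07],0],[-1,[0,0,0.12],0],[-1,[-0.118,-0.25,0.1],0],[-1,[-0.118,-0.25,0.1],0],[-1,[-0.118,-0.25,0.1],0],[-1,[-0.118,-0.25,0.1],0],[-1,[-0.118,-0.25,0.1],0],[-1,[-0.118,-0.25,0.1],0],[-1,[-0.118,-0.25,0.1],0],[-1,[-0.118,-0.25,0.1],0],[-1,[-0.118,-0.25,0.1],0]]'
python3 - <<'E'
from h import *
s=snap('wrist');f=s['frame'];t=snap('top')
st=bot.read_state();p=np.array(st['tool_pos']);print(p,st['width'])
u,v=proj(s,[p[0],p[1],.02],True);print(u,v)
u0,v0=int(u)-60,int(v)-75;print(u0,v0)
A=cv2.resize(f[v0:v0+120,u0:u0+120,::-1],(480,480),interpolation=cv2.INTER_CUBIC)
B=cv2.resize(t['frame'][140:230,190:310,::-1],(320,240),interpolation=cv2.INTER_CUBIC)
C=np.zeros((480,800,3),np.uint8);C[:,:480]=A;C[:240,480:]=B;cv2.imwrite('pics/kn.png',C)
E
```

```text
time_s: 9.55
tool_pos: [0.4645, -0.3039, 0.1814]
tool_rot: [[0.934, 0.357, 0.0], [0.357, -0.934, 0.0], [0.0, -0.0, -1.0]]
force: [0.6, -0.2, 0.6]
width: 0.999
finger_force: 0.0
[ 0.4646969  -0.30368101  0.18150212] 0.9969319303796125
257.6495973184112 172.67351023394542
197 97
```

View pics/kn.png

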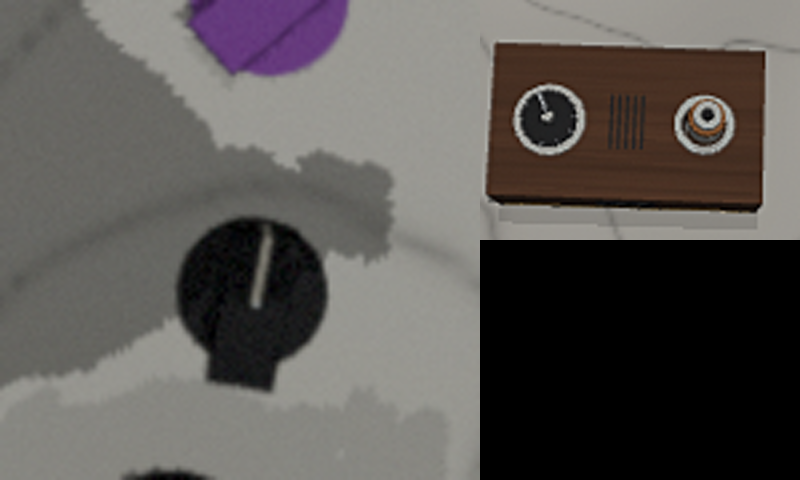

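The cartridge stands in the well. The knob's pale line runs from (257,306), on the axis, to (268,230) in the crop, which has scale 4 and origin (197,97).

Run:
```python
from h import *
s=dict(np.load('/tmp/wrist.npz'));c=lambda u,v:(197+(u+.5)/4-.5,97+(v+.5)/4-.5)
a=onz(s,*c(257,306),.028,True);b=onz(s,*c(268,229),.028,True)
print(a,b,np.degrees(np.arctan2(*(b-a)[[1,0]])),np.linalg.norm(b-a), onz(s,*c(252,290),.004,True))
# index line angle in top view
t=dict(np.load('/tmp/top.npz'));f=cv2.resize(t['frame'],None,fx=4,fy=4,interpolation=cv2.INTER_CUBIC);g=f.max(2)
u0,v0=proj(t,(.58,.0755,.0845))
m=np.zeros_like(g);cv2.circle(m,(int(u0*4+2),int(v0*4+2)),40,255,-1);m=((g>95)&(m>0)).astype(np.uint8)
n,l,st,ce=cv2.connectedComponentsWithStats(m)
for i in range(1,n):
  if st[i,4]>20:print(st[i],onz(t,*((ce[i]+.5)/4-.5),.0845))
v,u=np.nonzero(m); P=np.array([onz(t,(x+.5)/4-.5,(y+.5)/4-.5,.0845)[:2] for x,y in zip(u,v)])
np.save('/tmp/P.npy',P)
```

```text
[ 0.46738489 -0.30621872  0.028     ] [ 0.48726145 -0.30155505  0.028     ] 13.204535572464028 0.020416359770887044 [ 0.46539013 -0.305761    0.004     ]
[845 699  25  43 332] [0.58738947 0.07838757 0.0845    ]
```

```bash
python3 -m inch '[[-1,[0.0025,-0.0023,-0.05],-7.7],[-1,[0.0025,-0.0023,-0.1],-7.7],[-1,[0.0025,-0.0023,-0.14],-7.7],[-1,[0.0025,-0.0023,-0.165],-7.7],[-1,[0.0025,-0.0023,-0.173],-7.7],[-1,[0.0025,-0.0023,-0.173],-7.7],[-1,[0.0025,-0.0023,-0.173],-7.7],[1,[0.0025,-0.0023,-0.173],-7.7],[1,[0.0025,-0.0023,-0.173],-7.7],[1,[0.0025,-0.0023,-0.173],-7.7],[1,[0.0025,-0.0023,-0.173],-7.7],[1,[0.0025,-0.0023,-0.173],-7.7],[1,[0.0025,-0.0023,-0.173],-7.7],[1,[0.0025,-0.0023,-0.173],-7.7],[1,[0.0025,-0.0023,-0.173],-7.7],[1,[0.0025,-0.0023,-0.173],-7.7],[1,[0.0025,-0.0023,-0.173],-7.7],[1,[0.0025,-0.0023,-0.173],-7.7]]' 60
```

```text
time_s: 11.45
tool_pos: [0.4668, -0.3073, 0.0088]
tool_rot: [[0.974, 0.227, 0.001], [0.227, -0.974, -0.001], [0.001, 0.001, -1.0]]
force: [-0.1, -0.2, 5.4]
width: 0.197
finger_force: 59.6
```

```bash
python3 -m inch '[[1,[0,0,0.02],0],[1,[0,0,0.06],0],[1,[0,0,0.11],0],[1,[0,0,0.15],0],[1,[0.063,0.37,0.15],8],[1,[0.063,0.37,0.15],8],[1,[0.063,0.37,0.15],8],[1,[0.063,0.37,0.15],8],[1,[0.063,0.37,0.15],8],[1,[0.063,0.37,0.15],8],[1,[0.063,0.37,0.15],8],[1,[0.063,0.37,0.15],8],[1,[0.063,0.37,0.15],8],[1,[0.063,0.37,0.14],8],[1,[0.063,0.37,0.14],8],[1,[0.063,0.37,0.14],8],[1,[0.063,0.37,0.14],8]]'
python3 - <<'E'
from h import *
s=snap('wrist');f=s['frame'];np.savez('/tmp/wa.npz',**s)
st=bot.read_state();p=np.array(st['tool_pos']);print(p,st['tool_rot'],st['width'])
print(proj(s,(.581,.0755,.0985),True),proj(s,[p[0],p[1],p[2]+.02],True))
cv2.imwrite('pics/d.png',cv2.resize(f[110:310,158:358,::-1],(600,600),interpolation=cv2.INTER_CUBIC))
E
```

```text
time_s: 13.15
tool_pos: [0.5295, 0.0619, 0.1482]
tool_rot: [[0.933, 0.359, -0.0], [0.359, -0.933, -0.0], [-0.0, 0.0, -1.0]]
force: [-0.2, 0.3, -2.0]
width: 0.196
finger_force: 59.2
[0.52956831 0.06204299 0.14844812] [[ 9.33233431e-01  3.59270478e-01  2.93598967e-04]
 [ 3.59270509e-01 -9.33233463e-01 -6.10762316e-05]
 [ 2.52053494e-04  1.62479832e-04 -9.99999955e-01]] 0.20012323293501502
(np.float64(266.7416002888423), np.float64(137.6807073171771)) (np.float64(257.6688803446464), np.float64(267.4139538385302))
```

View pics/d.png

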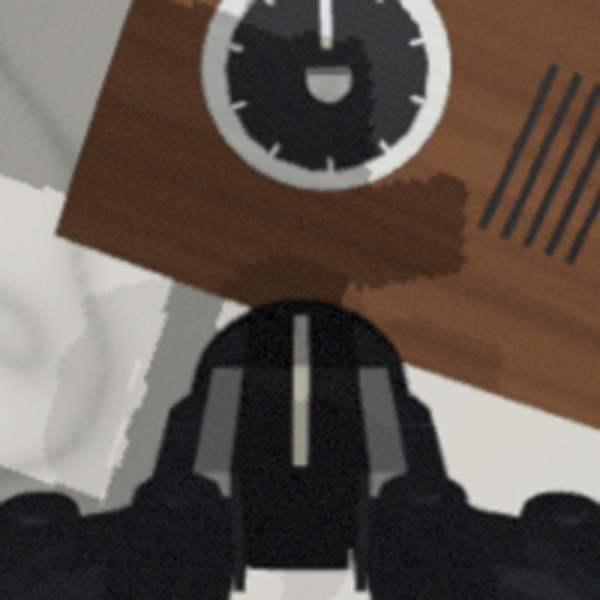

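The dial is clear ahead of the knob. In the crop (scale 3, origin (158,110)) the spindle axis is at about (328,82). The index line runs from (329,42) to (325,0), with the opposite tick at (331,165). The knob's pale line runs from (301,466) on the axis to (301,315).

Run:
```python
from h import *
s=dict(np.load('/tmp/wa.npz'));c=lambda u,v:(158+(u+.5)/3-.5,110+(v+.5)/3-.5)
zk=.1484-.0085+.028
w=lambda u,v,z:onz(s,*c(u,v),z,True)
ang=lambda a,b:np.degrees(np.arctan2(*(b-a)[[1,0]]))
a=w(301,466,zk);b=w(301,315,zk);print('knob',a,ang(a,b),np.linalg.norm(b-a))
i0,i1,t=w(329,42,.0845),w(325,0,.0845),w(331,165,.0845);print('idx',ang(i0,i1),ang(t,i1),'sp',w(328.5,82,.0985))
# ring ellipse centre: trim ring outer/inner extremes
print('ticks L/R mid', w(236,47,.0845),w(418,42,.0845),w(239,104,.0845),w(416,100,.0845))
sp=w(328.5,82,.0985)
ax=(w(236,47,.0845)+w(416,100,.0845)+w(239,104,.0845)+w(418,42,.0845))/4;print('ticks centre',ax)
print('move',sp-a, 'index rot axis', ang(sp,i1))
```

```text
knob [0.53061723 0.0622738  0.1679    ] 21.076571860833273 0.02676086640343976
idx 26.680164722891657 23.449815972989988 sp [0.58151995 0.07540584 0.0985    ]
ticks L/R mid [0.5799297  0.09732014 0.0845    ] [0.59637785 0.05837594 0.0845    ] [0.56753575 0.09199041 0.0845    ] [0.58349189 0.05356443 0.0845    ]
ticks centre [0.5818338  0.07531273 0.0845    ]
move [ 0.05090272  0.01313203 -0.0694    ] index rot axis 22.55568995560781
```

Run:
```python
from h import *
s=dict(np.load('/tmp/wa.npz'));c=lambda u,v:(158+(u+.5)/3-.5,110+(v+.5)/3-.5)
w=lambda u,v,z:onz(s,*c(u,v),z,True)
d=np.array([np.cos(np.radians(21.1)),np.sin(np.radians(21.1)),0])
z=.1484-.0085
for q in (w(301,365,z+.028)-.021*d,w(301,366,z+.028)-.0205*d,w(300,300,z+.006)-.021*d,w(300,300,z)-.021*d):print(q)
```

```text
[0.52820201 0.06133421 0.1679    ]
[0.52850843 0.06145253 0.1679    ]
[0.52999954 0.06219222 0.1459    ]
[0.52776108 0.06133118 0.1399    ]
```

```bash
python3 -m inch '[[1,[0.03,0.008,0],2],[1,[0.053,0.0138,0],2],[1,[0.053,0.0138,0],2],[1,[0.053,0.0138,-0.02],2],[1,[0.053,0.0138,-0.035],2],[1,[0.053,0.0138,-0.035],2],[1,[0.053,0.0138,-0.035],2]]'
python3 -m inch '[[1,[0,0,-0.003],0],[1,[0,0,-0.006],0],[1,[0,0,-0.008],0],[1,[0,0,-0.008],0]]'
```

```text
time_s: 13.9
tool_pos: [0.5819, 0.0765, 0.113]
tool_rot: [[0.92, 0.393, -0.001], [0.393, -0.92, -0.0], [-0.001, -0.0, -1.0]]
force: [0.1, -0.4, -1.6]
width: 0.196
finger_force: 59.1
time_s: 14.3
tool_pos: [0.5825, 0.0766, 0.1051]
tool_rot: [[0.92, 0.393, 0.0], [0.393, -0.92, -0.0], [-0.0, 0.0, -1.0]]
force: [0.7, -1.7, -1.9]
width: 0.197
finger_force: 59.1
```

```bash
python3 -m inch '[[1,[0,0,-0.002],0],[1,[0,0,-0.003],0],[1,[0,0,-0.003],0]]'
python3 -m inch '[[1,[0,0,-0.002],0],[1,[0,0,-0.003],0],[1,[0,0,-0.003],0]]'
```

```text
time_s: 14.6
tool_pos: [0.5826, 0.0765, 0.1022]
tool_rot: [[0.92, 0.393, 0.0], [0.393, -0.92, -0.0], [0.0, 0.0, -1.0]]
force: [0.4, -1.2, -1.7]
width: 0.197
finger_force: 59.1
time_s: 14.9
tool_pos: [0.5826, 0.0766, 0.0992]
tool_rot: [[0.92, 0.393, 0.0], [0.393, -0.92, -0.0], [0.0, 0.0, -1.0]]
force: [1.7, -1.3, -0.4]
width: 0.198
finger_force: 59.2
```

```bash
python3 -m inch '[[1,[0,0,-0.002],0],[1,[0,0,-0.004],0],[1,[0,0,-0.005],0],[1,[0,0,-0.005],0]]'
python3 -m inch '[[1,[0,0,-0.001],0],[1,[0,0,-0.002],0],[1,[0,0,-0.002],0]]'
python3 -m inch '[[1,[0,0,-0.001],0],[1,[0,0,-0.002],0],[1,[0,0,-0.002],0]]'
```

```text
time_s: 15.3
tool_pos: [0.5826, 0.0765, 0.0941]
tool_rot: [[0.92, 0.393, 0.0], [0.393, -0.92, -0.0], [-0.0, 0.0, -1.0]]
force: [1.6, -3.6, -0.3]
width: 0.196
finger_force: 59.2
time_s: 15.6
tool_pos: [0.5827, 0.0766, 0.0926]
tool_rot: [[0.92, 0.393, 0.001], [0.393, -0.92, -0.0], [0.0, 0.0, -1.0]]
force: [1.2, -4.3, 2.5]
width: 0.196
finger_force: 59.5
time_s: 15.9
tool_pos: [0.5827, 0.0766, 0.0908]
tool_rot: [[0.92, 0.393, 0.001], [0.393, -0.92, -0.0], [0.001, 0.0, -1.0]]
force: [-0.3, -4.1, 4.4]
width: 0.193
finger_force: 59.9
```

Spring contact came at about 0.093, so the knob is fully on. I relieve the y side load slightly, raise the grip force and press to the stop.

```bash
python3 -m inch '[[1,[0,-0.0007,0],0],[1,[0,-0.0007,-0.001],0],[1,[0,-0.0007,-0.002],0],[1,[0,-0.0007,-0.002],0]]' 80
python3 -m inch '[[1,[0,0,-0.001],0],[1,[0,0,-0.0015],0],[1,[0,0,-0.0015],0]]'
python3 -m inch '[[1,[0,0,-0.001],0],[1,[0,0,-0.0015],0],[1,[0,0,-0.0015],0]]'
```

```text
time_s: 16.3
tool_pos: [0.5827, 0.0766, 0.0894]
tool_rot: [[0.919, 0.393, 0.001], [0.393, -0.919, 0.001], [0.001, -0.0, -1.0]]
force: [-0.3, -2.6, 6.3]
width: 0.185
finger_force: 83.6
time_s: 16.6
tool_pos: [0.5828, 0.0766, 0.0893]
tool_rot: [[0.919, 0.393, 0.002], [0.393, -0.919, 0.001], [0.002, -0.0, -1.0]]
force: [-3.3, -3.0, 13.5]
width: 0.19
finger_force: 84.2
time_s: 16.9
tool_pos: [0.5829, 0.0766, 0.0892]
tool_rot: [[0.919, 0.393, 0.003], [0.393, -0.919, 0.001], [0.003, 0.0, -1.0]]
force: [-6.6, -2.1, 19.0]
width: 0.188
finger_force: 84.9
```

Run:
```python
from h import *
s=snap('wrist');q=snap('scene')
A=cv2.resize(s['frame'][130:330,158:358,::-1],(400,400),interpolation=cv2.INTER_CUBIC)
B=cv2.resize(q['frame'][150:270,200:320,::-1],(400,400),interpolation=cv2.INTER_CUBIC)
cv2.imwrite('pics/end.png',np.hstack([A,B]));st=bot.read_state();print(st['force'],st['tool_pos'],st['time_s'])
```

```text
[-6.51803357 -2.93452175 18.53496299] [0.58286985 0.07658897 0.08917327] 17.0
```

View pics/end.png

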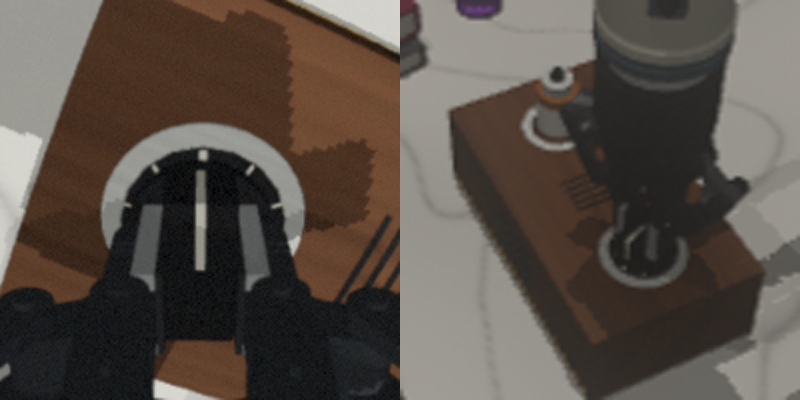

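The knob sits flush on the dial, with its line at (200,170) under the index line's end at (203,155). The cartridge stands upright in its well. I hand the job in.

```bash
python3 -c "from cell import bot; print(bot.sign_off())"
```

```text
the job is handed in; nothing more can be done
None
```

The cartridge stands fully home in its well and is released, and the knob is fully on the spindle, lined up with the index line and held pressed to its stop; handed in at about 17 s of the 58 s allowed (no verdict was returned).

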